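# Unload the jar clamps

## Robot

A 6-joint arm with a two-finger parallel gripper is mounted at the origin on the work surface. World frame = base frame: x ahead of the robot, y to its left, z up, the work surface at z = 0. Lengths are in m, angles in rad, forces in N, time in s.
With the tool pointing down it reaches from about 0.2 to 0.875 m from the base axis. Payload 3.4 kg.
Tool frame: the origin (TCP) lies midway between the tips of the shut fingers; the grasp point (between the pads) lies 19 mm behind it; z points along the fingers, y is the line along which they close (so a half turn about z gives the same grasp; the last joint's range is limited). The gripper opens to 94 mm and grips with 3 to 60 N. Pads are 16 mm wide; open, the fingers measure 119 mm over their backs; the gripper's body (75 mm by 177 mm) begins 78 mm behind the grasp point.
Start: joints at [1.206, 0.276, 1.505, -0, 1.361, -0.121], TCP at [0.139, 0.558, 0.183] pointing down, gripper open.
Joint ranges: [-2.89, 2.89], [-0.75, 2.08], [0.22, 2.7], [-1.18, 4.32], [0.11, 2.71], [-2.7, 2.7]. Speed limits (rad/s): [2.57, 2.57, 3.14, 3.14, 3.14, 3.14].

## Interface

Orientations are given as a unit quaternion [w, x, y, z].
In Python, from cell import arm, vision gives the robot as it stands.
- The arm moves only by the tool play_rows, never from a script. Its argument "increments" is a list of rows, each a list of 3 entries, a list of its own where there are three numbers: the opening, from -1 (shut) to 1 (fully open), so that 0 is half open, then the shift along the tool's x, y, z in cm, then the turn, a rotation vector about the tool's x, y, z in rad. In form: [[grip, [dx, dy, dz], [rx, ry, rz]], ...]. A call has 1 to 12 rows; each row is the pose to reach, as a shift and turn from the pose commanded when the call began, along the tool's axes at that moment; what a row does not reach only later rows make up. A row lasts 1/10 s, in which the tool goes at most 50 mm and 8.59 degrees, less where a joint would pass 70% of its speed; a pose out of reach is approached as far as the arm can. A call with a gripper value outside its range is refused whole. The fingers move at their own pace and stop on an object; "newtons" is the grip in N (left out, the last holds). Time passes only in rows, so rows that repeat a pose let the fingers close. It gives the time, the measured TCP pose, the force, the opening and the grip force at its end, in the units of the state.
- arm.sense(): the state, without advancing time (a new reading comes with each control period).
- vision.snapshot(name): name is "scene" or "top" or "wrist"; returns (picture, depth): 420x560x3 uint8, blue, green, red; 420x560 float32, m along the optical axis (not along the pixel's ray), 0 where there is no reading.
- vision.calibration(name): a dict with "mtx" (3x3 intrinsics, pixels), "view" (4x4, takes a point from world to camera coordinates). Camera axes: x right, y up, looking along -z (the intrinsics and any distortion apply to the point x, -y, -z); pixel columns grow to the right and rows downward; lengths in m; the calibration is good to about 2 mm. A picture is of the moment at which its call begins: read the wrist's pose just before it. calibration takes no time and is no camera call; for the wrist camera it gives the pose at the moment of the call.
- arm.finish_job(): hands the job in; it is judged then, once.
The state is a dict: "t": time; "joints": joint angles; "qvel": joint speeds; "joint_efforts": joint torques, N m; "position": TCP position; "tcp_rot": TCP orientation; "wrist_force": force on the tool from outside, world axes, zero at the start; "wrist_torque": the same for the moment, N m; "grip_width": opening from 0.0 (shut) to 1.0 (fully open); "grasp_force": force on a finger pad.
Only numpy, scipy, OpenCV 4.12 (cv2) and the standard library are available. Lean on these libraries where they do the work, as an engineer would, in place of code of your own. Each camera call takes 0.05 s, during which the arm holds its last target. There are 200 camera calls.

## Task

The sealed culture jars are ready: throw back the toggle clamp of each stand that holds a jar, lift the jar out and stand it upright in the steel tray. When all the jars from the stands are in the tray, every clamp must be flipped closed again. The jars are thin glass, so grip them lightly and set them down softly, keep them upright, and do not disturb the other things on the bench.

Things in the scene. Friction and masses are not known exactly. Their poses are not given: they have to be found in the camera images.
- tray: Loose stainless steel tray, 300 x 160 mm, 24 mm high, walls and floor 4 mm thick, 0.9 kg; long side along its x. Origin: centre of its underside, on the table.
- stand1: Aluminium base plate, 200 mm (its x) x 84 mm (its y), 15 mm thick, fixed to the table, carrying a jar nest and, behind it, a toggle clamp on a grey block (36 mm wide, x = 10 to 80 mm, to z = 72 mm). Origin: centre of the underside, z up. Closed, the clamp's steel arm (18 mm wide, top at z = 108 mm) lies over the nest; open, it stands up at x = 15 to 58 mm, to z = 175 mm.
- nest1 (a point): Centre of the jar nest of stand1, on top of its plate, 55 mm from the stand's origin towards -x: four stops 10 mm high around the jar, 65 mm across between facing stops. While the clamp is closed its rubber pad sits just over the jar's lid and the jar cannot be lifted.
- clamp1 (a joint): Toggle clamp handle on stand1 (rad), turning about the stand's y, pivot at x = 60, z = 85 mm in the stand's frame. 0 = closed, leaning 0.2 rad from upright to the jar (-x); 0.9 = open, leaning 0.7 rad to +x. A spring snaps it closed below 0.45 and open above; 5 to 6 N along the stand's x at mid-grip starts it. The arm swings up with it, 1.9 times as far.
- clamp1_grip (a point): Point on the axis of the black round rubber grip (18 mm thick, from 45 to 124 mm along the handle from its pivot) of the handle on stand1, 80 mm from the pivot.
- jar1: Thin-walled glass culture jar with a white lid, 60 mm diameter (lid 57 mm, the top 15 mm), 75 mm high, about 0.16 kg; may be absent. Origin: centre of its underside. If present it starts in the nest of stand1, its underside at 15 mm. It cracks if gripped with over 25 N a finger, or pressed down with over 40 N, or dropped from more than 2 cm.
- stand2: Aluminium base plate, 200 mm (its x) x 84 mm (its y), 15 mm thick, fixed to the table, carrying a jar nest and, behind it, a toggle clamp on a grey block (36 mm wide, x = 10 to 80 mm, to z = 72 mm). Origin: centre of the underside, z up. Closed, the clamp's steel arm (18 mm wide, top at z = 108 mm) lies over the nest; open, it stands up at x = 15 to 58 mm, to z = 175 mm.
- nest2 (a point): Centre of the jar nest of stand2, on top of its plate, 55 mm from the stand's origin towards -x: four stops 10 mm high around the jar, 65 mm across between facing stops. While the clamp is closed its rubber pad sits just over the jar's lid and the jar cannot be lifted.
- clamp2 (a joint): Toggle clamp handle on stand2 (rad), turning about the stand's y, pivot at x = 60, z = 85 mm in the stand's frame. 0 = closed, leaning 0.2 rad from upright to the jar (-x); 0.9 = open, leaning 0.7 rad to +x. A spring snaps it closed below 0.45 and open above; 5 to 6 N along the stand's x at mid-grip starts it. The arm swings up with it, 1.9 times as far.
- clamp2_grip (a point): Point on the axis of the black round rubber grip (18 mm thick, from 45 to 124 mm along the handle from its pivot) of the handle on stand2, 80 mm from the pivot.
- jar2: Thin-walled glass culture jar with a white lid, 60 mm diameter (lid 57 mm, the top 15 mm), 75 mm high, about 0.16 kg; may be absent. Origin: centre of its underside. If present it starts in the nest of stand2, its underside at 15 mm. It cracks if gripped with over 25 N a finger, or pressed down with over 40 N, or dropped from more than 2 cm.
- stand3: Aluminium base plate, 200 mm (its x) x 84 mm (its y), 15 mm thick, fixed to the table, carrying a jar nest and, behind it, a toggle clamp on a grey block (36 mm wide, x = 10 to 80 mm, to z = 72 mm). Origin: centre of the underside, z up. Closed, the clamp's steel arm (18 mm wide, top at z = 108 mm) lies over the nest; open, it stands up at x = 15 to 58 mm, to z = 175 mm.
- nest3 (a point): Centre of the jar nest of stand3, on top of its plate, 55 mm from the stand's origin towards -x: four stops 10 mm high around the jar, 65 mm across between facing stops. While the clamp is closed its rubber pad sits just over the jar's lid and the jar cannot be lifted.
- clamp3 (a joint): Toggle clamp handle on stand3 (rad), turning about the stand's y, pivot at x = 60, z = 85 mm in the stand's frame. 0 = closed, leaning 0.2 rad from upright to the jar (-x); 0.9 = open, leaning 0.7 rad to +x. A spring snaps it closed below 0.45 and open above; 5 to 6 N along the stand's x at mid-grip starts it. The arm swings up with it, 1.9 times as far.
- clamp3_grip (a point): Point on the axis of the black round rubber grip (18 mm thick, from 45 to 124 mm along the handle from its pivot) of the handle on stand3, 80 mm from the pivot.
- jar3: Thin-walled glass culture jar with a white lid, 60 mm diameter (lid 57 mm, the top 15 mm), 75 mm high, about 0.16 kg; may be absent. Origin: centre of its underside. If present it starts in the nest of stand3, its underside at 15 mm. It cracks if gripped with over 25 N a finger, or pressed down with over 40 N, or dropped from more than 2 cm.
- bottle_white: Bystander: white bottle 230 mm high; leave it alone. Origin: centre of its underside.
- bottle_pink: Bystander: pink bottle 210 mm high; leave it alone. Origin: centre of its underside.
- bottle_blue: Bystander: blue bottle 160 mm high; leave it alone. Origin: centre of its underside.
- bowl: Bystander: white plastic bowl 90 mm across; leave it alone. Origin: centre of its underside.
- pencil_case: Bystander: pale plastic case 170 x 60 x 28 mm; leave it alone. Origin: centre of its underside.
- spoon: Bystander: steel spoon; leave it alone. Origin: centre of its underside.
- marker: Bystander: black marker pen 120 mm long; leave it alone. Origin: centre of its underside.
There are look-alikes about, which are no part of the job. Leave any black or yellow look-alike of the jar2 alone.

How it is judged:
On the way, in this order (a step that is already met when the one before it is completed fails the run):
1. a clamp has been thrown open (value of joint any of clamp1, clamp2, clamp3 above 0.75 rad), for 0.2 s.
2. every jar stands upright in the tray (x of jar1 in the frame of tray between -0.118 and 0.118 m and y of jar1 in the frame of tray between -0.05 and 0.05 m and z of each of jar1, jar2, jar3 in the frame of tray below 0.01 m and angle between each of jar1, jar2, jar3's own z axis and vertical below 0.1 rad and linear speed of each of jar1, jar2, jar3 below 0.02 m/s and x of jar2 in the frame of tray between -0.118 and 0.118 m and y of jar2 in the frame of tray between -0.05 and 0.05 m and x of jar3 in the frame of tray between -0.118 and 0.118 m and y of jar3 in the frame of tray between -0.05 and 0.05 m), for 0.3 s.
At the end, for the whole second after the job is handed in: Every jar present stands upright (within 0.1 rad) on the tray's floor, at rest, and all three clamps are closed (handle below 0.08 rad) (all of step 2 and value of joint each of clamp1, clamp2, clamp3 below 0.08 rad); the robot touches nothing.
It fails at once if a glass jar is squeezed or pushed by the fingers with more than 50 N in all (25 N a finger) (contact force between the fingers and jar1 above 50 N or contact force between the fingers and jar2 above 50 N or contact force between the fingers and jar3 above 50 N).
It fails at once if a jar is pressed into the tray with more than 40 N (contact force between any of jar1, jar2, jar3 and tray above 40 N).
It fails at once if a jar is let fall (faster than 0.45 m/s with no finger on it, its underside more than 15 mm up) ((linear speed of jar1 above 0.45 m/s and contact force between the fingers and jar1 below 0.05 N and height (world z) of jar1 above 0.015 m) or (linear speed of jar2 above 0.45 m/s and contact force between the fingers and jar2 below 0.05 N and height (world z) of jar2 above 0.015 m) or (linear speed of jar3 above 0.45 m/s and contact force between the fingers and jar3 below 0.05 N and height (world z) of jar3 above 0.015 m)).
It fails at once if a jar is tipped by more than 0.7 rad (angle between any of jar1, jar2, jar3's own z axis and vertical above 0.7 rad).
It fails at once if a bystander is moved by more than 50 mm (distance of any of bottle_white, bottle_pink, bottle_blue, bowl, pencil_case, spoon, marker from where it was at the start of the episode above 0.05 m).
Of jar1, jar2, jar3 only 2 to 3 are there at a start; the rules pass over those that are not, and their reading is None.
At some moment in a run one of tray may be knocked a few centimetres aside while the robot is not near it.
It also fails if it takes over 210 s, if anything falls off the work surface, if the arm or the gripper's body presses on something with over 40 N, if the wrist force passes 120 N, or if a joint passes its speed limit or range.

## Working session

There is one attempt and no reset: what is moved stays moved. The work goes in short steps, Python scripts to look and compute and a tool call to move; the robot and the scene stay as the last step left them, time stands still between calls to the robot, and variables do not carry over. Pictures are saved under pics/ and viewed, at most 14 in all, crops included, and the job is handed in when it is done.

Besides the shell and the picture viewer there is one more tool, called by a JSON object that holds its "method" and its "body", one argument or row to a line. play_rows: Moves the arm, as the interface text tells. Its arguments: {"type":"object","properties":{"increments":{"type":"array","items":{"type":"array"}},"newtons":{"type":"number"}},"required":["increments"]}

```bash
mkdir -p pics; cat > h.py <<'E'
import numpy as np, cv2
from cell import arm, vision
def cam(n):
    c=vision.calibration(n); return np.array(c["mtx"]),np.array(c["view"]),c
def cloud(n):
    K,V,c=cam(n); im,d=vision.snapshot(n)
    v,u=np.mgrid[:420,:560]; x=(u-K[0,2])/K[0,0]*d; y=(v-K[1,2])/K[1,1]*d
    P=np.stack([x,-y,-d,np.ones_like(d)],-1)@np.linalg.inv(V).T
    P=P[...,:3].copy(); P[d==0]=np.nan
    return im,P
def proj(n,p):
    K,V,_=cam(n); q=V@np.append(p,1); return (K@[q[0],-q[1],-q[2]])[:2]/-q[2]
E
python3 - <<'E'
from h import *
for n in("scene","top"):
    im,P=cloud(n); cv2.imwrite(f"pics/{n}0.png",im); np.savez(f"{n}0.npz",im=im,P=P)
    c=vision.calibration(n); print(n,{k:np.round(v,3).tolist() for k,v in c.items()})
print(arm.sense())
E
```

```text
scene {'mtx': [[546.507, 0.0, 279.126], [0.0, 546.507, 220.412], [0.0, 0.0, 1.0]], 'view': [[-0.731, 0.682, -0.009, 0.416], [-0.423, -0.442, 0.791, 0.178], [0.535, 0.582, 0.612, -2.143], [0.0, 0.0, 0.0, 1.0]]}
top {'mtx': [[400.424, 0.0, 278.332], [0.0, 400.424, 207.491], [0.0, 0.0, 1.0]], 'view': [[-0.04, -0.999, 0.0, 0.028], [0.977, -0.039, 0.208, -0.597], [-0.208, 0.008, 0.978, -1.403], [0.0, 0.0, 0.0, 1.0]]}
{'t': 0.1, 'joints': array([ 1.20598344e+00,  2.76513654e-01,  1.50596317e+00,  1.84455359e-05,
        1.36074108e+00, -1.21001170e-01]), 'qvel': array([ 0.00049286, -0.00091449, -0.00222776, -0.00114242, -0.00048483,
       -0.0002395 ]), 'joint_efforts': array([ 1.67365248e-03, -4.05456698e+01, -2.37780744e+01,  7.04322453e-02,
        2.97701068e-02, -4.29511999e-05]), 'position': array([0.13861074, 0.55748459, 0.1821189 ]), 'tcp_rot': array([-2.04211503e-04,  1.21606017e-01,  9.92578116e-01, -7.86603063e-04]), 'wrist_force': array([-1.24057048,  0.21168765,  0.83493231]), 'wrist_torque': array([ 0.01211184, -0.02197802, -0.02433438]), 'grasp_force': 0.0, 'grip_width': 1.001716464665367}
```

View pics/scene0.png

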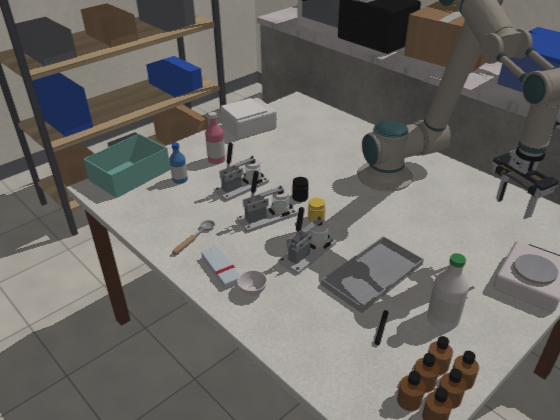

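View pics/top0.png

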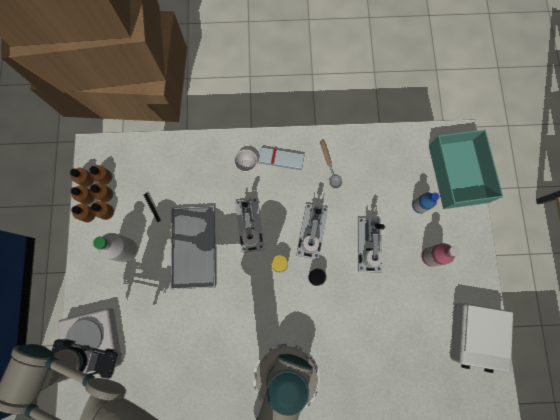

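The scene shows three stands (scene px ~(242,178), (268,208), (310,243)), the tray at ~(373,272), and black and yellow look-alikes at (300,189) and (317,209). In the top view the stands are at (248,224), (313,229) and (370,243), the tray at (193,246), and the look-alikes at (317,277) and (280,264), outside the stands. Next I'll enlarge the stands.

```bash
python3 - <<'E'
from h import *
a=np.load("top0.npz");b=np.load("scene0.npz")
A=cv2.resize(a["im"][175:285,225:400],None,fx=4.5,fy=4.5,interpolation=cv2.INTER_CUBIC)
B=cv2.resize(b["im"][135:275,205:350],None,fx=4.2,fy=4.2,interpolation=cv2.INTER_CUBIC)
cv2.imwrite("pics/topc.png",A);cv2.imwrite("pics/scenec.png",B)
P=a["P"]
# table height check, tray footprint and stands by height
z=P[...,2]
print("table z",np.nanmedian(z[290:330,150:220]))
def rect(u0,u1,v0,v1,z0,z1):
    m=np.zeros(z.shape,bool); m[v0:v1,u0:u1]=True
    m&=(z>z0)&(z<z1); p=P[m][:,:2].astype(np.float32); r=cv2.minAreaRect(p); return m.sum(),np.round(r[0],4),np.round(r[1],4),round(r[2],2)
print("tray rim",rect(160,228,195,298,.015,.04))
for n,w in dict(A=(228,268,190,258),B=(290,335,195,265),C=(350,392,205,280)).items():
    print(n,"plate",rect(*w,.008,.02)); print(n,"all",rect(*w,.009,.25))
    m=np.zeros(z.shape,bool); m[w[2]:w[3],w[0]:w[1]]=True
    for z0,z1 in((.08,.097),(.097,.115),(.13,.22)):
        mm=m&(z>z0)&(z<z1); print("  ",z0,z1,mm.sum(),np.round(np.nanmean(P[mm],0),3) if mm.any() else 0)
E
```

```text
table z 0.001251787152189432
tray rim (np.int64(382), array([0.4722, 0.3465]), array([0.3005, 0.2041]), 0.61)
A plate (np.int64(542), array([0.5556, 0.1248]), array([0.1435, 0.2523]), 87.27)
A all (np.int64(1186), array([0.5559, 0.1289]), array([0.1311, 0.2503]), 88.28)
   0.08 0.097 202 [0.514 0.112 0.091]
   0.097 0.115 166 [0.541 0.115 0.106]
   0.13 0.22 28 [0.585 0.117 0.195]
B plate (np.int64(546), array([ 0.5223, -0.1183]), array([0.1551, 0.2615]), 87.16)
B all (np.int64(1192), array([ 0.5262, -0.1142]), array([0.1371, 0.2585]), 82.46)
   0.08 0.097 192 [ 0.482 -0.109  0.091]
   0.097 0.115 179 [ 0.506 -0.116  0.106]
   0.13 0.22 29 [ 0.55  -0.125  0.198]
C plate (np.int64(471), array([ 0.4572, -0.337 ]), array([0.145 , 0.2746]), 81.49)
C all (np.int64(1272), array([ 0.4572, -0.3348]), array([0.1405, 0.2741]), 81.49)
   0.08 0.097 235 [ 0.432 -0.324  0.09 ]
   0.097 0.115 190 [ 0.45  -0.327  0.106]
   0.13 0.22 49 [ 0.495 -0.328  0.185]
```

View pics/topc.png

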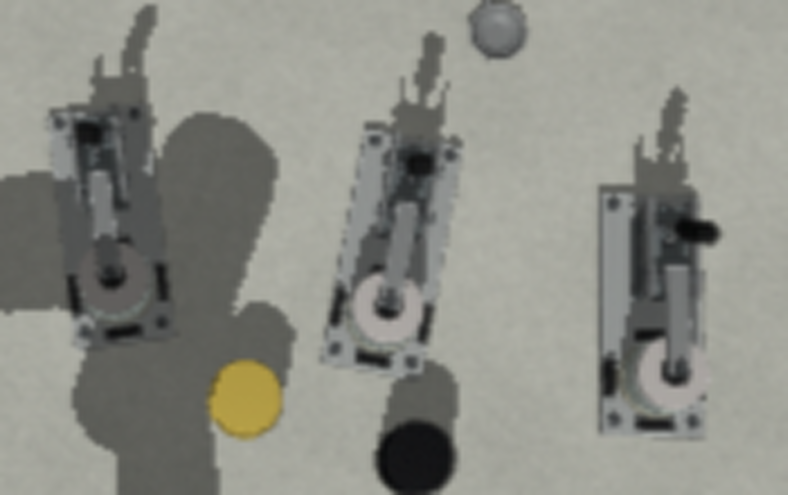

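View pics/scenec.png

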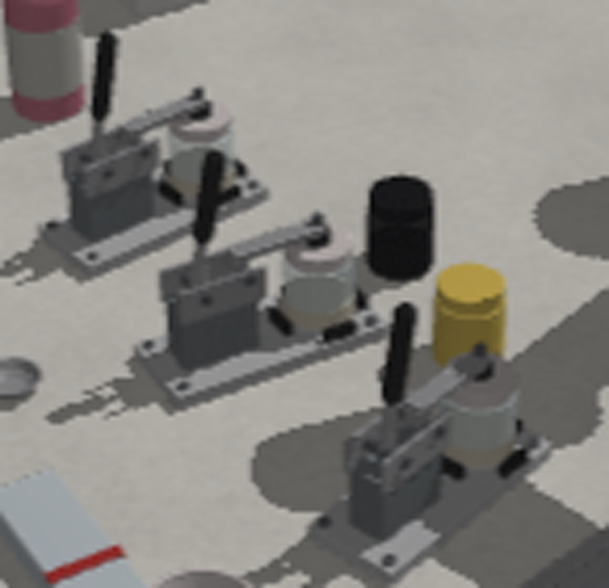

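All three stands hold a glass jar with a white/pink lid, and all three clamps are closed (top-crop lids at (112,280), (388,308) and (672,372)). The jar look-alikes are the yellow jar (245,398) and the black jar (415,457), standing loose outside the stands; neither is white-lidded glass in a nest, so I'll leave both alone. Next I'll work out the exact stand frames.

```bash
cat >> h.py <<'E'
def ray(n,uv,z):
    K,V,_=cam(n); Vi=np.linalg.inv(V); u,v=uv
    d=Vi[:3,:3]@np.array([(u-K[0,2])/K[0,0],-(v-K[1,2])/K[1,1],-1]); o=Vi[:3,3]
    return o+d*(z-o[2])/d[2]
def go(x,y,z,yaw,sh=True):
    "cm shift and rad turn to world TCP target, tool down, tool x = world -x turned by yaw"
    from scipy.spatial.transform import Rotation as R
    s=arm.sense(); q=np.array(s["tcp_rot"]); R0=R.from_quat(np.r_[q[1:],q[0]])
    c,n=np.cos(yaw),np.sin(yaw)
    T=R.from_matrix(np.array([[-c,-n,0],[-n,c,0],[0,0,-1.]]).T.T)
    d=R0.inv().apply(np.array([x,y,z])-s["position"])*100
    print("cm",np.round(d,2),"rot",np.round((R0.inv()*T).as_rotvec(),3),"t",round(s["t"],1))
E
python3 - <<'E'
from h import *
a=np.load("top0.npz");P=a["P"];z=P[...,2];im=a["im"]
C=dict(A=[(52,112),(140,106),(172,330),(82,345)],B=[(368,125),(460,138),(420,375),(322,360)],C=[(600,187),(695,190),(704,437),(600,434)])
W=dict(A=(228,268,190,258),B=(290,335,195,265),C=(350,392,205,280))
for k in C:
    p=np.array([ray("top",((u+.5)/4.5-.5+225,(v+.5)/4.5-.5+175),.015)[:2] for u,v in C[k]])
    ax=(p[0]+p[1]-p[2]-p[3])/2; o=p.mean(0); yaw=np.arctan2(ax[1],ax[0])
    w=W[k]; m=np.zeros(z.shape,bool); m[w[2]:w[3],w[0]:w[1]]=True
    l=P[m&(z>.082)&(z<.096)]; 
    # lid: keep points near corner-based nest
    n0=o-.055*ax/np.linalg.norm(ax); l=l[np.hypot(*(l[:,:2]-n0).T)<.037]
    c,r=cv2.minEnclosingCircle(l[:,:2].astype(np.float32))
    t=P[m&(z>.15)]; top=t[t[:,2]>np.nanmax(t[:,2])-.012].mean(0)
    d=top[:2]-c
    print(k,"o",o.round(4),"len",np.linalg.norm(ax).round(4),"yaw",yaw.round(3),"nest",n0.round(4),"lid",np.round(c,4),round(r,4),"n",len(l),"tip",top.round(4),"yaw2",np.arctan2(d[1],d[0]).round(3),np.hypot(*d).round(4))
m=np.zeros(z.shape,bool); m[200:295,165:222]=True; m&=(z>.016)&(z<.032)
p=P[m]; print("tray",np.nanpercentile(p,[1,5,50,95,99],axis=0).round(3).tolist())
for (u,v) in [(172,206),(215,205),(215,287),(172,288)]: print(ray("top",(u,v),.024).round(4))
cv2.imwrite("pics/tray.png",cv2.resize(im[195:300,85:230],None,fx=5,fy=5,interpolation=cv2.INTER_CUBIC))
E
```

```text
A o [0.549  0.1147] len 0.1951 yaw 0.108 nest [0.4944 0.1088] lid [0.4924 0.1099] 0.0284 n 139 tip [0.5832 0.1184 0.2048] yaw2 0.093 0.0912
B o [ 0.5177 -0.1183] len 0.2019 yaw -0.235 nest [ 0.4642 -0.1055] lid [ 0.4601 -0.1042] 0.0283 n 140 tip [ 0.5491 -0.1267  0.2054] yaw2 -0.247 0.0918
C o [ 0.4573 -0.3271] len 0.2044 yaw -0.069 nest [ 0.4025 -0.3233] lid [ 0.3998 -0.3242] 0.029 n 146 tip [ 0.4916 -0.3298  0.2048] yaw2 -0.062 0.092
tray [[0.323, 0.246, 0.016], [0.324, 0.246, 0.018], [0.492, 0.346, 0.024], [0.62, 0.406, 0.029], [0.622, 0.407, 0.031]]
[0.6273 0.4032 0.024 ]
[0.6247 0.2416 0.024 ]
[0.3217 0.2437 0.024 ]
[0.3244 0.3986 0.024 ]
```

View pics/tray.png

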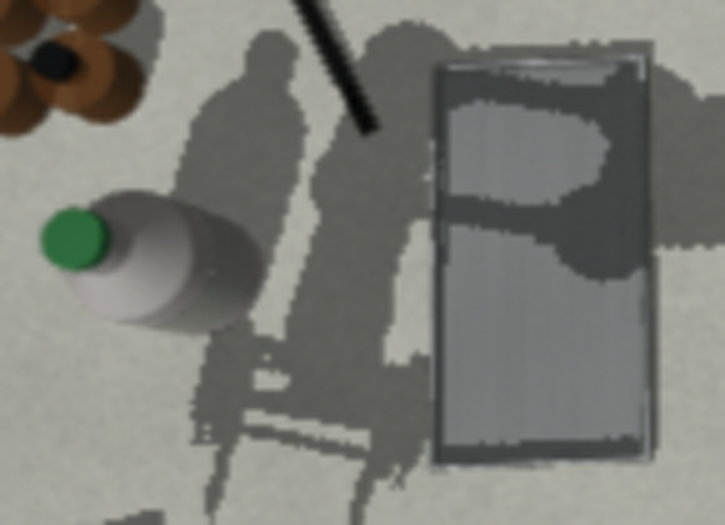

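The tray is at about (0.4735, 0.324), aligned with world x, and the white bottle stands clear of it at crop px ~(190,270). Starting with stand A (stand names follow y order; which number is which doesn't matter).

```bash
cat >> h.py <<'E'
ST=dict(A=(.4924,.1099,.098),B=(.4601,-.1042,-.242),C=(.3998,-.3242,-.065))
def st(k,sx,z,sy=0):
    "target at stand-frame x (m), TCP height z"
    x,y,w=ST[k]; d=sx+.055; go(x+d*np.cos(w)-sy*np.sin(w),y+d*np.sin(w)+sy*np.cos(w),z,w)
E
python3 -c "
from h import *
st('A',0,.27);st('A',0,.19);st('A',.085,.19)"
```

```text
cm [-50.32 -33.06  -8.75] rot [-0.002 -0.    -0.342] t 0.1
cm [-50.32 -33.05  -0.75] rot [-0.002 -0.    -0.342] t 0.1
cm [-58.33 -30.2   -0.75] rot [-0.002 -0.    -0.342] t 0.1
```

{"method": "play_rows", "body": {
  "increments": [
    [-1,[0,0,-4.5],[0,0,0]],
    [-1,[0,0,-9],[0,0,0]],
    [-1,[-4,-2.6,-9],[0,0,-0.05]],
    [-1,[-8,-5.2,-9],[0,0,-0.1]],
    [-1,[-12,-7.8,-9],[0,0,-0.15]],
    [-1,[-16,-10.4,-9],[0,0,-0.2]],
    [-1,[-20,-13,-9],[0,0,-0.25]],
    [-1,[-24,-15.6,-9],[0,0,-0.3]],
    [-1,[-28,-18.3,-9],[0,0,-0.342]],
    [-1,[-32,-21,-9],[0,0,-0.342]],
    [-1,[-36,-23.6,-9],[0,0,-0.342]],
    [-1,[-40,-26.2,-9],[0,0,-0.342]]
  ]
}}

```text
t: 1.3
position: [0.4645, 0.2055, 0.2726]
tcp_rot: [-0.0, -0.049, 0.999, 0.0]
wrist_force: [-0.4, 0.8, -0.5]
grip_width: 0.023
grasp_force: 0.0
```

```bash
python3 -c "
from h import *
st('A',0,.27);st('A',0,.19);st('A',.085,.19);print(arm.sense()['grip_width'])"
```

```text
cm [-7.34 -9.79  0.26] rot [ 0. -0.  0.] t 1.3
cm [-7.34 -9.79  8.26] rot [ 0. -0.  0.] t 1.3
cm [-15.84  -9.79   8.26] rot [ 0. -0.  0.] t 1.3
0.022985255945749405
```

{"method": "play_rows", "body": {
  "increments": [
    [-1,[-3.7,-4.9,0],[0,0,0]],
    [-1,[-7.3,-9.8,0],[0,0,0]],
    [-1,[-7.3,-9.8,4],[0,0,0]],
    [-1,[-7.3,-9.8,8.2],[0,0,0]],
    [-1,[-7.3,-9.8,8.2],[0,0,0]],
    [-1,[-8.5,-9.8,8.2],[0,0,0]],
    [-1,[-9.7,-9.8,8.2],[0,0,0]],
    [-1,[-10.9,-9.8,8.2],[0,0,0]],
    [-1,[-12.1,-9.8,8.2],[0,0,0]],
    [-1,[-13.3,-9.8,8.2],[0,0,0]],
    [-1,[-14.5,-9.8,8.2],[0,0,0]],
    [-1,[-15.7,-9.8,8.2],[0,0,0]]
  ]
}}

```text
t: 2.5
position: [0.6307, 0.1253, 0.1909]
tcp_rot: [0.0, -0.049, 0.999, 0.0]
wrist_force: [-1.0, -0.4, 0.2]
grip_width: 0.004
grasp_force: 0.0
```

```bash
python3 -c "
from h import *
st('A',.085,.19)
im,P=cloud('scene');cv2.imwrite('pics/s1.png',cv2.resize(im[100:300,190:440],None,fx=3,fy=3))
# top: handle/arm check
im,P=cloud('top');z=P[...,2];m=np.zeros(z.shape,bool);m[180:258,228:270]=1
"
```

```text
cm [-0.08 -0.18  0.09] rot [0. 0. 0.] t 2.5
```

View pics/s1.png

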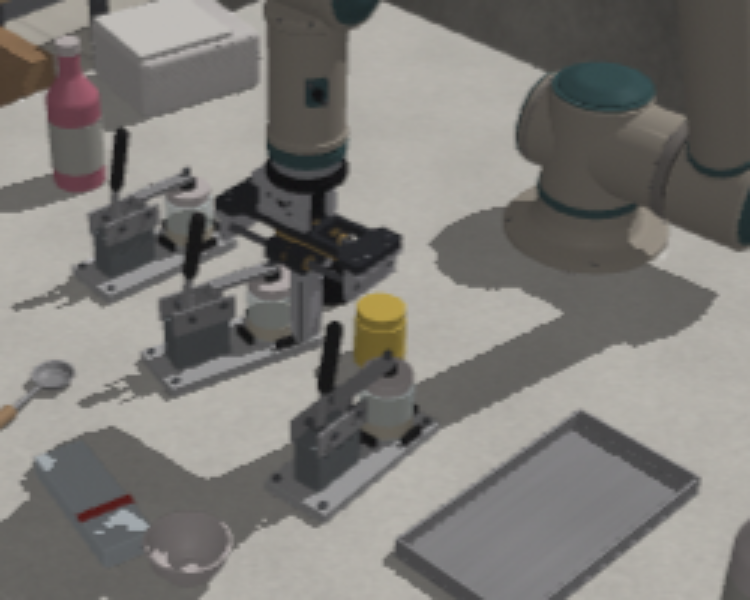

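```bash
python3 -c "
from h import *
s=arm.sense();print(s['position'],s['joints'].round(3),s['t'])
for p in (s['position'],(.4924,.1099,.09),(.5832,.1184,.205),(.4601,-.1042,.09)):
  for n in('scene','top'): print(n,proj(n,p).round(1))
im,P=cloud('scene')
for uv in [(301,195),(300,185),(290,205),(297,178)]: print(uv,P[uv[1],uv[0]].round(3))
im,P=cloud('top');cv2.imwrite('pics/t1.png',cv2.resize(im[150:350,160:420],None,fx=3,fy=3))
"
```

```text
[0.63133074 0.1251582  0.19030363] [ 0.088  0.376  1.336  0.     1.429 -1.581] 2.6
scene [292.  218.3]
top [242.  191.1]
scene [319.5 222.7]
top [249.6 236.1]
scene [302.  206.6]
top [243.9 204.1]
scene [281.4 191.4]
top [310.6 242.7]
(301, 195) [ 0.367 -0.1    0.032]
(300, 185) [0.648 0.173 0.34 ]
(290, 205) [0.641 0.126 0.244]
(297, 178) [0.635 0.148 0.345]
```

View pics/t1.png

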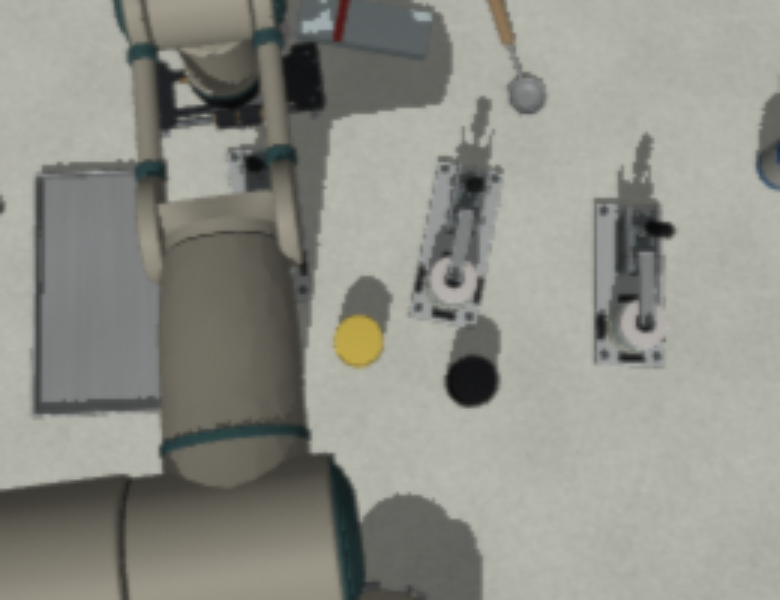

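The fingers are at (0.63, 0.125), beyond the handle, and handle A still stands closed (scene crop tip at (335,325), the same spot as before), so they rode over its tip. I'll go back and push lower, watching the force.

{"method": "play_rows", "body": {
  "increments": [
    [-1,[0,0,-4],[0,0,0]],
    [-1,[0,0,-8],[0,0,0]],
    [-1,[4,0.2,-8],[0,0,0]],
    [-1,[8.6,0.2,-8],[0,0,0]],
    [-1,[8.6,0.2,-8],[0,0,0]],
    [-1,[8.6,0.2,-3],[0,0,0]],
    [-1,[8.6,0.2,1.8],[0,0,0]],
    [-1,[8.6,0.2,1.8],[0,0,0]],
    [-1,[7.8,0.2,1.8],[0,0,0]],
    [-1,[7,0.2,1.8],[0,0,0]],
    [-1,[6.2,0.2,1.8],[0,0,0]],
    [-1,[5.6,0.2,1.8],[0,0,0]]
  ]
}}

```text
t: 3.9
position: [0.5741, 0.1217, 0.1749]
tcp_rot: [-0.0, -0.049, 0.999, 0.0]
wrist_force: [-5.1, 0.2, 3.5]
grip_width: 0.003
grasp_force: 2.5
```

```bash
python3 -c "
from h import *
st('A',.085,.172);s=arm.sense();print(s['position'],s['wrist_force'])
im,P=cloud('wrist');cv2.imwrite('pics/w1.png',im)
im,P=cloud('scene');cv2.imwrite('pics/s2.png',np.hstack([cv2.resize(im[150:280,240:370],(520,520)),cv2.resize(cv2.imread('pics/w1.png'),(280,210)).repeat(1,0) if 0 else np.zeros((520,1,3),np.uint8)]))
"
```

```text
cm [-5.76 -0.38  0.29] rot [ 0. -0.  0.] t 3.9
[0.57406505 0.12173578 0.17494381] [-5.08324396  0.21874376  3.54371518]
```

View pics/s2.png

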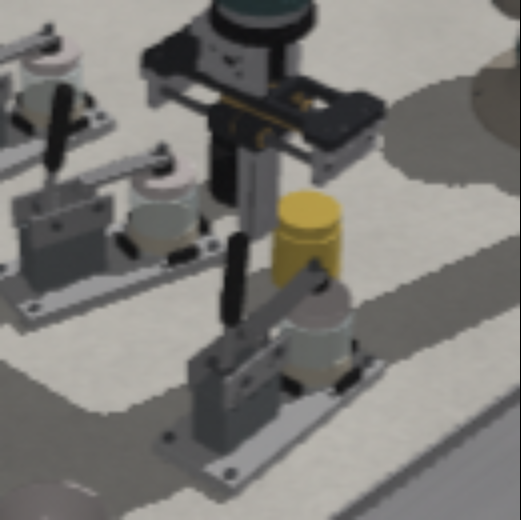

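Contact made: the fingers sit just behind handle A (tip at (238,237) in this crop) with 5 N on them. Continuing slowly.

{"method": "play_rows", "body": {
  "increments": [
    [-1,[-0.7,0,0.2],[0,0,0]],
    [-1,[-1.4,0,0.2],[0,0,0]],
    [-1,[-2.1,0,0.2],[0,0,0]],
    [-1,[-2.8,0,0.2],[0,0,0]],
    [-1,[-3.5,0,0.2],[0,0,0]]
  ]
}}

```text
t: 4.5
position: [0.6099, 0.1252, 0.1709]
tcp_rot: [0.001, -0.049, 0.999, 0.0]
wrist_force: [-1.3, 0.6, -0.1]
grip_width: 0.005
grasp_force: 0.6
```

```bash
cat >> h.py <<'E'
def handle(k):
    "lean estimate: dark high points near the stand axis in scene and top clouds"
    x,y,w=ST[k]
    for n in("scene","top"):
        im,P=cloud(n); d=P-np.array([x,y,0]); sx=d[...,0]*np.cos(w)+d[...,1]*np.sin(w)-.055; sy=-d[...,0]*np.sin(w)+d[...,1]*np.cos(w); z=P[...,2]
        m=(abs(sy)<.03)&(sx>-.1)&(sx<.16)&(z>.125)&(z<.215)&(im.max(-1)<70)
        if m.sum()>3: print(k,n,m.sum(),"sx,z top:",sx[m][np.argsort(-z[m])[:8]].mean().round(3),np.sort(z[m])[-8:].mean().round(3),"low:",sx[m][np.argsort(z[m])[:8]].mean().round(3),np.sort(z[m])[:8].mean().round(3))
        else: print(k,n,"none")
E
python3 -c "
from h import *
st('A',.085,.172);handle('A')"
```

```text
cm [-2.16 -0.37 -0.1 ] rot [0.    0.002 0.   ] t 4.5
A scene 139 sx,z top: 0.087 0.205 low: 0.063 0.133
A top 37 sx,z top: 0.044 0.158 low: 0.009 0.127
```

{"method": "play_rows", "body": {
  "increments": [
    [-1,[-0.7,0,0],[0,0,0]],
    [-1,[-1.4,0,0],[0,0,0]],
    [-1,[-2.1,0,0],[0,0,0]],
    [-1,[-2.1,0,0],[0,0,0]]
  ]
}}

```text
t: 5.0
position: [0.631, 0.1271, 0.1707]
tcp_rot: [0.001, -0.049, 0.999, 0.0]
wrist_force: [0.1, 0.7, -0.8]
grip_width: 0.002
grasp_force: 0.0
```

```bash
python3 -c "
from h import *
st('A',.085,.172);handle('A')"
```

```text
cm [-0.04 -0.36 -0.13] rot [0.    0.002 0.   ] t 5.0
A scene 126 sx,z top: 0.14 0.18 low: 0.102 0.128
A top 59 sx,z top: 0.046 0.184 low: 0.075 0.128
```

Clamp A is open (tip at x=140, z=180 mm). On to B with the same lower push.

{"method": "play_rows", "body": {
  "increments": [
    [-1,[0,0,-5],[0,0,0]],
    [-1,[0,0,-10],[0,0,0]]
  ]
}}

```text
t: 5.3
position: [0.6278, 0.127, 0.2701]
tcp_rot: [-0.002, -0.049, 0.999, -0.0]
wrist_force: [1.0, 0.4, 0.3]
grip_width: 0.008
grasp_force: 0.0
```

```bash
python3 -c "
from h import *
st('B',0.005,.27);st('B',.005,.172)"
```

```text
cm [ 13.3  -23.36   0.08] rot [-0.001 -0.005  0.34 ] t 5.3
cm [ 13.25 -23.36   9.88] rot [-0.001 -0.005  0.34 ] t 5.3
```

{"method": "play_rows", "body": {
  "increments": [
    [-1,[2.2,-3.9,0],[0,0,0.06]],
    [-1,[4.4,-7.8,0],[0,0,0.12]],
    [-1,[6.6,-11.7,0],[0,0,0.18]],
    [-1,[8.8,-15.6,0],[0,0,0.24]],
    [-1,[11,-19.5,0],[0,0,0.3]],
    [-1,[13.5,-23.4,0],[0,0,0.34]],
    [-1,[13.5,-23.4,0],[0,0,0.34]],
    [-1,[13.5,-23.4,5],[0,0,0.34]],
    [-1,[13.5,-23.4,9.9],[0,0,0.34]],
    [-1,[13.5,-23.4,9.9],[0,0,0.34]]
  ]
}}

```text
t: 6.3
position: [0.512, -0.1161, 0.1656]
tcp_rot: [-0.007, 0.12, 0.993, 0.002]
wrist_force: [-0.9, 0.8, 0.1]
grip_width: 0.0
grasp_force: 0.0
```

```bash
python3 -c "
from h import *
st('B',.005,.172);st('B',.09,.172)"
```

```text
cm [-0.67 -0.09 -0.65] rot [ 0.002 -0.015  0.   ] t 6.3
cm [-9.17 -0.09 -0.78] rot [ 0.002 -0.015  0.   ] t 6.3
```

{"method": "play_rows", "body": {
  "increments": [
    [-1,[-0.6,-0.1,-0.6],[0,0,0]],
    [-1,[-1.4,-0.1,-0.6],[0,0,0]],
    [-1,[-2.1,-0.1,-0.6],[0,0,0]],
    [-1,[-2.8,-0.1,-0.6],[0,0,0]],
    [-1,[-3.5,-0.1,-0.6],[0,0,0]],
    [-1,[-4.2,-0.1,-0.6],[0,0,0]],
    [-1,[-4.9,-0.1,-0.6],[0,0,0]],
    [-1,[-5.6,-0.1,-0.6],[0,0,0]],
    [-1,[-6.3,-0.1,-0.6],[0,0,0]],
    [-1,[-7,-0.1,-0.6],[0,0,0]],
    [-1,[-7.7,-0.1,-0.6],[0,0,0]],
    [-1,[-8.4,-0.1,-0.6],[0,0,0]]
  ]
}}

```text
t: 7.5
position: [0.6003, -0.1402, 0.1776]
tcp_rot: [0.0, 0.121, 0.993, 0.0]
wrist_force: [-0.5, 0.3, -0.4]
grip_width: 0.009
grasp_force: 0.0
```

```bash
python3 -c "
from h import *
st('B',.09,.172);handle('B')"
```

```text
cm [-0.03  0.14  0.56] rot [0. 0. 0.] t 7.5
B scene 124 sx,z top: 0.117 0.195 low: 0.088 0.13
B top 62 sx,z top: 0.039 0.185 low: 0.084 0.128
```

```bash
python3 -c "
from h import *
handle('B')
st('B',.09,.27);st('C',0.0,.27)"
```

```text
B scene 124 sx,z top: 0.139 0.18 low: 0.094 0.129
B top 61 sx,z top: 0.053 0.188 low: 0.083 0.129
cm [-0.11  0.15 -9.24] rot [ 0.    -0.001  0.   ] t 7.7
cm [  9.56 -21.68  -9.24] rot [ 0.    -0.001 -0.177] t 7.7
```

{"method": "play_rows", "body": {
  "increments": [
    [-1,[0,0,-4.6],[0,0,0]],
    [-1,[0,0,-9.2],[0,0,0]],
    [-1,[2,-4.3,-9.2],[0,0,-0.04]],
    [-1,[4,-8.6,-9.2],[0,0,-0.08]],
    [-1,[6,-13,-9.2],[0,0,-0.12]],
    [-1,[8,-17.3,-9.2],[0,0,-0.16]],
    [-1,[9.6,-21.7,-9.2],[0,0,-0.177]],
    [-1,[9.6,-21.7,-9.2],[0,0,-0.177]],
    [-1,[9.6,-21.7,-4.5],[0,0,-0.177]],
    [-1,[9.6,-21.7,0.2],[0,0,-0.177]],
    [-1,[9.6,-21.7,0.2],[0,0,-0.177]],
    [-1,[9.6,-21.7,0.2],[0,0,-0.177]]
  ]
}}

```text
t: 8.9
position: [0.4544, -0.3273, 0.1763]
tcp_rot: [-0.0, 0.032, 0.999, 0.0]
wrist_force: [0.4, 0.2, 0.2]
grip_width: 0.005
grasp_force: 0.0
```

```bash
python3 -c "
from h import *
st('C',.0,.172);st('C',.09,.172)"
```

```text
cm [-0.03 -0.04  0.43] rot [ 0.001 -0.     0.001] t 8.9
cm [-9.03 -0.05  0.42] rot [ 0.001 -0.     0.001] t 8.9
```

{"method": "play_rows", "body": {
  "increments": [
    [-1,[-0.8,0,0.4],[0,0,0]],
    [-1,[-1.6,0,0.4],[0,0,0]],
    [-1,[-2.4,0,0.4],[0,0,0]],
    [-1,[-3.2,0,0.4],[0,0,0]],
    [-1,[-4,0,0.4],[0,0,0]],
    [-1,[-4.8,0,0.4],[0,0,0]],
    [-1,[-5.6,0,0.4],[0,0,0]],
    [-1,[-6.4,0,0.4],[0,0,0]],
    [-1,[-7.2,0,0.4],[0,0,0]],
    [-1,[-8,0,0.4],[0,0,0]],
    [-1,[-9,0,0.4],[0,0,0]],
    [-1,[-9,0,0.4],[0,0,0]]
  ]
}}

```text
t: 10.1
position: [0.5458, -0.3336, 0.1715]
tcp_rot: [0.001, 0.032, 0.999, 0.0]
wrist_force: [0.5, 0.8, -0.0]
grip_width: 0.004
grasp_force: 0.0
```

```bash
python3 -c "
from h import *
handle('C')
handle('C')
st('C',.09,.27);st('C',-.055,.27);st('C',-.055,.036)"
```

```text
C scene 100 sx,z top: 0.142 0.179 low: 0.097 0.128
C top 4 sx,z top: 0.131 0.176 low: 0.131 0.176
C scene 100 sx,z top: 0.129 0.178 low: 0.098 0.129
C top 5 sx,z top: 0.129 0.175 low: 0.129 0.175
cm [-0.07 -0.01 -9.82] rot [ 0. -0.  0.] t 10.3
cm [14.43 -0.   -9.82] rot [ 0. -0.  0.] t 10.3
cm [ 1.442e+01 -1.000e-02  1.358e+01] rot [ 0. -0.  0.] t 10.3
```

{"method": "play_rows", "body": {
  "increments": [
    [-1,[0,0,-4.9],[0,0,0]],
    [-1,[0,0,-9.8],[0,0,0]],
    [1,[4.8,0,-9.8],[0,0,0]],
    [1,[9.6,0,-9.8],[0,0,0]],
    [1,[14.4,0,-9.8],[0,0,0]],
    [1,[14.4,0,-9.8],[0,0,0]],
    [1,[14.4,0,-5],[0,0,0]],
    [1,[14.4,0,-0.5],[0,0,0]]
  ]
}}

```text
t: 11.1
position: [0.4011, -0.3254, 0.1775]
tcp_rot: [0.002, 0.033, 0.999, -0.002]
wrist_force: [0.6, -0.3, -1.2]
grip_width: 0.477
grasp_force: 0.0
```

```bash
python3 -c "
from h import *
st('C',-.055,.033);print(arm.sense()['grip_width'])
im,P=cloud('wrist');cv2.imwrite('pics/w2.png',im)"
```

```text
cm [ 0.21  0.16 14.45] rot [-0.004  0.005 -0.001] t 11.1
0.47680495240692394
```

View pics/w2.png

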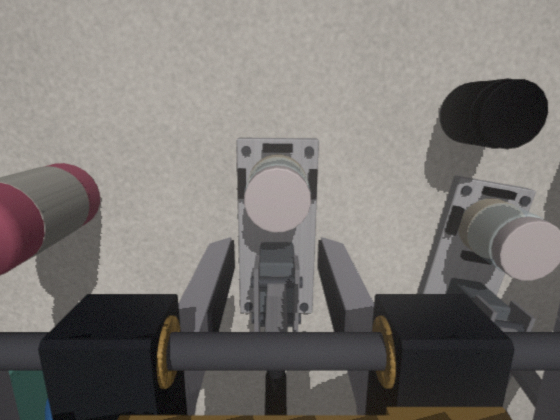

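The wrist view shows jar C's white lid at (278,200), centred between the fingers, with its clamp arm standing up. Before descending I'll check the clearance to the pink bottle.

```bash
python3 -c "
from h import *
a=np.load('top0.npz');P=a['P'];
for n,w in dict(pink=(415,460,235,275),blue=(405,445,185,220),white=(85,140,225,270)).items():
  p=P[w[2]:w[3],w[0]:w[1]].reshape(-1,3); p=p[(p[:,2]>.05)]; print(n,p.min(0).round(3),p.max(0).round(3))"
```

```text
pink [ 0.366 -0.58   0.05 ] [ 0.437 -0.516  0.216]
blue [ 0.564 -0.616  0.05 ] [ 0.66  -0.503  0.168]
white [0.426 0.531 0.05 ] [0.514 0.617 0.236]
```

{"method": "play_rows", "body": {
  "increments": [
    [1,[0.1,0.1,3.6],[0,0,0]],
    [1,[0.1,0.1,7.2],[0,0,0]],
    [1,[0.1,0.1,9.6],[0,0,0]],
    [1,[0.1,0.1,12],[0,0,0]],
    [1,[0.1,0.1,13.4],[0,0,0]],
    [1,[0.1,0.1,14.4],[0,0,0]],
    [1,[0.1,0.1,14.4],[0,0,0]],
    [0.4,[0.1,0.1,14.4],[0,0,0]],
    [0.4,[0.1,0.1,14.4],[0,0,0]],
    [0.3,[0.1,0.1,14.4],[0,0,0]],
    [0.2,[0.1,0.1,14.4],[0,0,0]],
    [0.1,[0.1,0.1,14.4],[0,0,0]]
  ],
  "newtons": 10
}}

```text
t: 12.35
position: [0.3996, -0.3237, 0.0333]
tcp_rot: [0.0, 0.032, 0.999, -0.0]
wrist_force: [0.7, -0.6, 1.8]
grip_width: 0.638
grasp_force: 10.0
```

```bash
python3 -c "
from h import *
st('C',-.055,.033);s=arm.sense();print(s['position'],s['grip_width'],s['grasp_force'])"
```

```text
cm [-0.02 -0.05  0.03] rot [-0.001  0.001  0.   ] t 12.3
[ 0.39959171 -0.32369218  0.03333979] 0.6377949111939124 10.000319927930832
```

{"method": "play_rows", "body": {
  "increments": [
    [0.1,[0,0,-0.5],[0,0,0]],
    [0.1,[0,0,-1.5],[0,0,0]],
    [0.1,[0,0,-3.5],[0,0,0]],
    [0.1,[0,0,-6.5],[0,0,0]],
    [0.1,[0,0,-10],[0,0,0]],
    [0.1,[0,0,-13.5],[0,0,0]],
    [0.1,[0,0,-17],[0,0,0]],
    [0.1,[0,0,-20],[0,0,0]],
    [0.1,[0,0,-22.5],[0,0,0]],
    [0.1,[0,0,-22.5],[0,0,0]]
  ]
}}

```text
t: 13.35
position: [0.4008, -0.3247, 0.262]
tcp_rot: [0.003, 0.032, 0.999, -0.003]
wrist_force: [0.2, -0.5, -1.2]
grip_width: 0.636
grasp_force: 10.0
```

```bash
cat >> h.py <<'E'
def tray(ns=("top",)):
    for n in ns:
        im,P=cloud(n); z=P[...,2]
        m=(z>.015)&(z<.031)&(P[...,0]>.2)&(P[...,0]<.75)&(P[...,1]>.185)&(P[...,1]<.5)
        m=cv2.morphologyEx(m.astype(np.uint8),cv2.MORPH_CLOSE,np.ones((5,5)))
        k,l,s,_=cv2.connectedComponentsWithStats(m); j=1+np.argmax(s[1:,2]*s[1:,3]); 
        q=P[(l==j)&(z>.019)&(z<.029)][:,:2].astype(np.float32)
        r=cv2.minAreaRect(q); print("tray",n,len(q),np.round(r,4).tolist() if 0 else (np.round(r[0],4),np.round(r[1],4),round(r[2],2)), q.min(0).round(3),q.max(0).round(3))
E
python3 -c "
from h import *
tray(('top','scene'));s=arm.sense();print(s['grip_width'],s['grasp_force'])
go(.389,.05,.26,0);go(.389,.324,.26,0)"
```

```text
tray top 295 (array([0.4729, 0.3262]), array([0.3005, 0.162 ]), 0.23) [0.323 0.245] [0.623 0.408]
tray scene 356 (array([0.4764, 0.3271]), array([0.3071, 0.1646]), 0.52) [0.322 0.244] [0.629 0.41 ]
0.6383797080643324 9.999437928199768
cm [ 3.42 37.15 -0.23] rot [ 0.     0.    -0.065] t 13.4
cm [ 5.2  64.5  -0.23] rot [ 0.     0.    -0.065] t 13.4
```

{"method": "play_rows", "body": {
  "increments": [
    [0.1,[0.2,2,0],[0,0,-0.01]],
    [0.1,[0.5,6,0],[0,0,-0.02]],
    [0.1,[0.8,10,0],[0,0,-0.03]],
    [0.1,[1.1,14,0],[0,0,-0.04]],
    [0.1,[1.5,18,0],[0,0,-0.05]],
    [0.1,[1.8,22,0],[0,0,-0.065]],
    [0.1,[2.1,26,0],[0,0,-0.065]],
    [0.1,[2.5,30,0],[0,0,-0.065]],
    [0.1,[2.8,34,0],[0,0,-0.065]],
    [0.1,[3.2,38,0],[0,0,-0.065]],
    [0.1,[3.4,41,0],[0,0,-0.065]],
    [0.1,[3.5,42.5,0],[0,0,-0.065]]
  ]
}}

```text
t: 14.65
position: [0.389, 0.1062, 0.2561]
tcp_rot: [-0.002, -0.002, 1.0, 0.001]
wrist_force: [0.1, -0.3, -1.6]
grip_width: 0.639
grasp_force: 10.0
```

```bash
python3 -c "
from h import *
tray(('top','scene'));s=arm.sense();print(s['grip_width'],s['grasp_force'])
go(.389,.3265,.26,0)"
```

```text
tray top 223 (array([0.4727, 0.3274]), array([0.1625, 0.3007]), 89.73) [0.322 0.246] [0.623 0.408]
tray scene 373 (array([0.4752, 0.3277]), array([0.1643, 0.3071]), 89.91) [0.322 0.245] [0.629 0.41 ]
0.6345959686271295 9.999642223119736
cm [-0.05 22.11 -0.35] rot [ 0.001 -0.004  0.005] t 14.8
```

{"method": "play_rows", "body": {
  "increments": [
    [0.1,[0,2.5,0],[0,0,0]],
    [0.1,[0,6.5,0],[0,0,0]],
    [0.1,[0,10.5,0],[0,0,0]],
    [0.1,[0,14.5,0],[0,0,0]],
    [0.1,[0,18.5,0],[0,0,0]],
    [0.1,[0,21,0],[0,0,0]],
    [0.1,[0,22.1,0],[0,0,0]],
    [0.1,[0,22.1,3],[0,0,0]],
    [0.1,[0,22.1,7],[0,0,0]],
    [0.1,[0,22.1,11],[0,0,0]],
    [0.1,[0,22.1,15],[0,0,0]],
    [0.1,[0,22.1,17],[0,0,0]]
  ]
}}

```text
t: 15.95
position: [0.389, 0.3207, 0.0841]
tcp_rot: [-0.003, 0.0, 1.0, -0.002]
wrist_force: [0.4, 0.4, -1.9]
grip_width: 0.637
grasp_force: 10.0
```

```bash
python3 -c "
from h import *
go(.389,.3265,.024,0.005)"
```

```text
cm [-0.03  0.61  6.01] rot [-0.005 -0.006 -0.006] t 15.9
```

{"method": "play_rows", "body": {
  "increments": [
    [0.1,[0,0.4,2],[0,0,0]],
    [0.1,[0,0.4,3.6],[0,0,0]],
    [0.1,[0,0.4,4.6],[0,0,0]],
    [0.1,[0,0.4,5.2],[0,0,0]],
    [0.1,[0,0.4,5.5],[0,0,0]],
    [0.1,[0,0.4,5.5],[0,0,0]]
  ]
}}

```text
t: 16.55
position: [0.392, 0.3279, 0.033]
tcp_rot: [0.0, 0.0, 1.0, 0.0]
wrist_force: [0.3, -0.5, -1.3]
grip_width: 0.634
grasp_force: 10.0
```

```bash
python3 -c "
from h import *
go(.389,.3265,.0235,0.005);print(arm.sense()['wrist_force'],arm.sense()['tcp_rot'])"
```

```text
cm [ 0.31 -0.14  0.95] rot [ 0.     0.    -0.005] t 16.6
[ 0.33626097 -0.5216682  -1.26327784] [1.04814241e-04 3.51624608e-05 9.99999994e-01 1.45693855e-05]
```

{"method": "play_rows", "body": {
  "increments": [
    [0.1,[0.2,0,0.4],[0,0,0]],
    [0.1,[0.2,0,0.7],[0,0,0]],
    [0.1,[0.2,0,0.9],[0,0,0]],
    [0.1,[0.2,0,1],[0,0,0]],
    [0.1,[0.2,0,1],[0,0,0]]
  ]
}}

```text
t: 17.05
position: [0.3898, 0.3281, 0.0228]
tcp_rot: [-0.0, -0.0, 1.0, -0.0]
wrist_force: [0.5, -0.3, -1.1]
grip_width: 0.637
grasp_force: 10.0
```

{"method": "play_rows", "body": {
  "increments": [
    [0.4,[0,0,0],[0,0,0]],
    [0.6,[0,0,0],[0,0,0]],
    [0.7,[0,0,0],[0,0,0]],
    [0.7,[0,0,0],[0,0,0]],
    [0.7,[0,0,-2],[0,0,0]],
    [0.7,[0,0,-5],[0,0,0]],
    [0.7,[0,0,-9],[0,0,0]],
    [0.7,[0,0,-13.5],[0,0,0]],
    [0.7,[0,0,-18],[0,0,0]],
    [0.7,[0,0,-23],[0,0,0]],
    [0.7,[0,-5,-24.5],[0,0,0]],
    [0.7,[0,-10,-24.5],[0,0,0]]
  ]
}}

```text
t: 18.25
position: [0.3917, 0.2307, 0.2711]
tcp_rot: [0.003, -0.002, 1.0, 0.001]
wrist_force: [0.8, -0.2, -0.4]
grip_width: 0.851
grasp_force: 0.0
```

```bash
python3 -c "
from h import *
st('B',-.055,.27)"
```

```text
cm [ -6.72 -33.51   0.07] rot [0.003 0.006 0.246] t 18.2
```

{"method": "play_rows", "body": {
  "increments": [
    [1,[-1,-5,0],[0,0,0.06]],
    [1,[-2,-10,0],[0,0,0.12]],
    [1,[-3,-15,0],[0,0,0.18]],
    [1,[-4,-20,0],[0,0,0.246]],
    [1,[-5,-25,0],[0,0,0.246]],
    [1,[-6,-30,0],[0,0,0.246]],
    [1,[-6.7,-33.4,0],[0,0,0.246]],
    [1,[-6.7,-33.4,0],[0,0,0.246]],
    [1,[-6.7,-33.4,5],[0,0,0.246]],
    [1,[-6.7,-33.4,9],[0,0,0.246]],
    [1,[-6.7,-33.4,9],[0,0,0.246]]
  ]
}}

```text
t: 19.35
position: [0.4522, -0.1013, 0.1732]
tcp_rot: [-0.006, 0.122, 0.992, 0.002]
wrist_force: [-0.2, -0.3, -0.1]
grip_width: 1.0
grasp_force: 0.0
```

```bash
python3 -c "
from h import *
st('B',-.055,.033)
s=arm.sense();im,P=cloud('top')
z=P[...,2];m=(z>.068)&(z<.09)&(abs(P[...,0]-.39)<.06)&(abs(P[...,1]-.327)<.07)
print('placed jar lid',m.sum(),cv2.minEnclosingCircle(P[m][:,:2].astype(np.float32)),np.median(z[m]));tray()"
```

```text
cm [-1.   -0.12 14.01] rot [ 0.002 -0.012 -0.004] t 19.4
placed jar lid 211 ((0.39067474007606506, 0.32769471406936646), 0.02842976152896881) 0.08021853005178481
tray top 291 (array([0.4726, 0.3261]), array([0.3002, 0.162 ]), 0.2) [0.322 0.245] [0.623 0.407]
```

{"method": "play_rows", "body": {
  "increments": [
    [1,[-0.7,-0.1,2],[0,0,0]],
    [1,[-0.7,-0.1,4],[0,0,0]],
    [1,[-0.7,-0.1,4],[0,0,0]]
  ]
}}

```text
t: 19.75
position: [0.4639, -0.106, 0.1385]
tcp_rot: [0.0, 0.122, 0.992, 0.0]
wrist_force: [0.3, -0.1, 0.1]
grip_width: 1.001
grasp_force: 0.0
```

```bash
python3 -c "
from h import *
st('B',-.055,.033)"
```

```text
cm [ 0.41  0.08 10.55] rot [ 0.     0.    -0.003] t 19.8
```

{"method": "play_rows", "body": {
  "increments": [
    [1,[0.3,0.1,3],[0,0,0]],
    [1,[0.3,0.1,6],[0,0,0]],
    [1,[0.3,0.1,8.5],[0,0,0]],
    [1,[0.3,0.1,10],[0,0,0]],
    [1,[0.3,0.1,10.5],[0,0,0]],
    [1,[0.3,0.1,10.5],[0,0,0]],
    [0.4,[0.3,0.1,10.5],[0,0,0]],
    [0.4,[0.3,0.1,10.5],[0,0,0]],
    [0.3,[0.3,0.1,10.5],[0,0,0]],
    [0.2,[0.3,0.1,10.5],[0,0,0]],
    [0.1,[0.3,0.1,10.5],[0,0,0]],
    [0.1,[0.3,0.1,10.5],[0,0,0]]
  ],
  "newtons": 10
}}

```text
t: 20.95
position: [0.461, -0.1049, 0.0332]
tcp_rot: [0.0, 0.123, 0.992, -0.0]
wrist_force: [-0.1, -0.1, 3.4]
grip_width: 0.633
grasp_force: 10.0
```

{"method": "play_rows", "body": {
  "increments": [
    [0.1,[0,0,-0.5],[0,0,0]],
    [0.1,[0,0,-1.5],[0,0,0]],
    [0.1,[0,0,-3.5],[0,0,0]],
    [0.1,[0,0,-6.5],[0,0,0]],
    [0.1,[0,0,-10],[0,0,0]],
    [0.1,[0,0,-13.5],[0,0,0]],
    [0.1,[0,0,-17],[0,0,0]],
    [0.1,[0,0,-20],[0,0,0]],
    [0.1,[0,0,-22.5],[0,0,0]],
    [0.1,[0,0,-22.5],[0,0,0]]
  ]
}}

```text
t: 21.95
position: [0.4628, -0.1054, 0.2617]
tcp_rot: [0.004, 0.123, 0.992, -0.001]
wrist_force: [0.4, -0.7, -1.4]
grip_width: 0.637
grasp_force: 10.0
```

```bash
python3 -c "
from h import *
tray()
go(.474,.15,.26,0);go(.474,.3265,.26,0)"
```

```text
tray top 290 (array([0.4728, 0.3254]), array([0.3003, 0.1609]), 0.41) [0.322 0.246] [0.623 0.407]
cm [ 4.99 25.03 -0.1 ] rot [-0.001  0.004 -0.246] t 22.0
cm [ 9.29 42.15 -0.12] rot [-0.001  0.004 -0.246] t 22.0
```

{"method": "play_rows", "body": {
  "increments": [
    [0.1,[0.4,2,0],[0,0,-0.03]],
    [0.1,[1.2,5.5,0],[0,0,-0.06]],
    [0.1,[2,9.2,0],[0,0,-0.09]],
    [0.1,[2.9,13,0],[0,0,-0.12]],
    [0.1,[3.7,17,0],[0,0,-0.16]],
    [0.1,[4.6,21,0],[0,0,-0.2]],
    [0.1,[5.5,25,0],[0,0,-0.246]],
    [0.1,[6.4,29,0],[0,0,-0.246]],
    [0.1,[7.3,33,0],[0,0,-0.246]],
    [0.1,[8.1,37,0],[0,0,-0.246]],
    [0.1,[8.9,40.5,0],[0,0,-0.246]],
    [0.1,[9.2,42.1,0],[0,0,-0.246]]
  ]
}}

```text
t: 23.2
position: [0.4726, 0.3284, 0.2551]
tcp_rot: [-0.002, -0.001, 1.0, -0.0]
wrist_force: [-0.2, -0.4, -1.6]
grip_width: 0.634
grasp_force: 10.0
```

{"method": "play_rows", "body": {
  "increments": [
    [0.1,[0,0,1],[0,0,0]],
    [0.1,[0,0,4],[0,0,0]],
    [0.1,[0,0,8],[0,0,0]],
    [0.1,[0,0,12],[0,0,0]],
    [0.1,[0,0,15],[0,0,0]],
    [0.1,[0,0,17],[0,0,0]],
    [0.1,[0,0,17],[0,0,0]]
  ]
}}

```text
t: 23.9
position: [0.4707, 0.322, 0.0837]
tcp_rot: [-0.004, 0.001, 1.0, -0.003]
wrist_force: [-0.2, 0.2, -2.3]
grip_width: 0.634
grasp_force: 10.0
```

```bash
python3 -c "
from h import *
tray(('scene',))
go(.474,.3265,.0227,0)"
```

```text
tray scene 324 (array([0.4762, 0.3273]), array([0.3074, 0.1643]), 0.29) [0.322 0.245] [0.63 0.41]
cm [-0.18  0.34  6.32] rot [-0.003 -0.004 -0.001] t 23.9
```

{"method": "play_rows", "body": {
  "increments": [
    [0.1,[0,0,0.5],[0,0,0]],
    [0.1,[0,0,2.5],[0,0,0]],
    [0.1,[0,0,4],[0,0,0]],
    [0.1,[0,0,5],[0,0,0]],
    [0.1,[0,0,5.4],[0,0,0]],
    [0.1,[0,0,5.4],[0,0,0]],
    [0.1,[0,0,5.4],[0,0,0]]
  ]
}}

```text
t: 24.65
position: [0.4747, 0.3263, 0.0346]
tcp_rot: [0.001, -0.0, 1.0, 0.0]
wrist_force: [0.7, 0.2, -1.8]
grip_width: 0.638
grasp_force: 10.0
```

```bash
python3 -c "
from h import *
go(.474,.3265,.0227,0)"
```

```text
cm [0.07 0.02 1.19] rot [0.001 0.001 0.   ] t 24.6
```

{"method": "play_rows", "body": {
  "increments": [
    [0.1,[0,0,0.4],[0,0,0]],
    [0.1,[0,0,0.8],[0,0,0]],
    [0.1,[0,0,1],[0,0,0]],
    [0.1,[0,0,1.2],[0,0,0]],
    [0.1,[0,0,1.2],[0,0,0]],
    [0.1,[0,0,1.2],[0,0,0]]
  ]
}}

```text
t: 25.25
position: [0.4739, 0.326, 0.0221]
tcp_rot: [-0.0, -0.0, 1.0, 0.0]
wrist_force: [-1.2, -0.4, 2.1]
grip_width: 0.633
grasp_force: 10.0
```

{"method": "play_rows", "body": {
  "increments": [
    [0.4,[0,0,0],[0,0,0]],
    [0.6,[0,0,0],[0,0,0]],
    [0.7,[0,0,0],[0,0,0]],
    [0.7,[0,0,0],[0,0,0]],
    [0.7,[0,0,-2],[0,0,0]],
    [0.7,[0,0,-5],[0,0,0]],
    [0.7,[0,0,-9],[0,0,0]],
    [0.7,[0,0,-13.5],[0,0,0]],
    [0.7,[0,0,-18],[0,0,0]],
    [0.7,[0,0,-23],[0,0,0]],
    [0.7,[0,-5,-24.5],[0,0,0]],
    [0.7,[0,-10,-24.5],[0,0,0]]
  ]
}}

```text
t: 26.45
position: [0.4759, 0.2286, 0.2702]
tcp_rot: [0.004, -0.002, 1.0, 0.001]
wrist_force: [1.3, -0.2, -0.1]
grip_width: 0.844
grasp_force: 0.0
```

```bash
python3 -c "
from h import *
st('A',-.055,.27)"
```

```text
cm [ -1.61 -11.88   0.  ] rot [ 0.002  0.007 -0.094] t 26.4
```

{"method": "play_rows", "body": {
  "increments": [
    [1,[-0.8,-4.5,0],[0,0,-0.05]],
    [1,[-1.5,-9,0],[0,0,-0.094]],
    [1,[-1.8,-11.7,0],[0,0,-0.094]],
    [1,[-1.8,-11.7,0],[0,0,-0.094]],
    [1,[-1.8,-11.7,4],[0,0,-0.094]],
    [1,[-1.8,-11.7,8],[0,0,-0.094]],
    [1,[-1.8,-11.7,12],[0,0,-0.094]],
    [1,[-1.8,-11.7,13],[0,0,-0.094]],
    [1,[-1.8,-11.7,13],[0,0,-0.094]]
  ]
}}

```text
t: 27.35
position: [0.491, 0.1119, 0.1357]
tcp_rot: [-0.002, -0.047, 0.999, 0.0]
wrist_force: [-0.2, -0.8, 0.1]
grip_width: 1.001
grasp_force: 0.0
```

```bash
python3 -c "
from h import *
st('A',-.055,.033)"
```

```text
cm [-0.15 -0.22 10.27] rot [ 0.001 -0.003 -0.003] t 27.4
```

{"method": "play_rows", "body": {
  "increments": [
    [1,[0,-0.2,3],[0,0,0]],
    [1,[0,-0.2,6],[0,0,0]],
    [1,[0,-0.2,8.5],[0,0,0]],
    [1,[0,-0.2,10],[0,0,0]],
    [1,[0,-0.2,10.5],[0,0,0]],
    [1,[0,-0.2,10.5],[0,0,0]],
    [0.4,[0,-0.2,10.5],[0,0,0]],
    [0.4,[0,-0.2,10.5],[0,0,0]],
    [0.3,[0,-0.2,10.5],[0,0,0]],
    [0.2,[0,-0.2,10.5],[0,0,0]],
    [0.1,[0,-0.2,10.5],[0,0,0]],
    [0.1,[0,-0.2,10.5],[0,0,0]]
  ],
  "newtons": 10
}}

```text
t: 28.55
position: [0.4925, 0.1092, 0.0322]
tcp_rot: [0.0, -0.047, 0.999, 0.0]
wrist_force: [-0.6, 0.1, 2.3]
grip_width: 0.635
grasp_force: 10.0
```

{"method": "play_rows", "body": {
  "increments": [
    [0.1,[0,0,-0.5],[0,0,0]],
    [0.1,[0,0,-1.5],[0,0,0]],
    [0.1,[0,0,-3.5],[0,0,0]],
    [0.1,[0,0,-6.5],[0,0,0]],
    [0.1,[0,0,-10],[0,0,0]],
    [0.1,[0,0,-13.5],[0,0,0]],
    [0.1,[0,0,-17],[0,0,0]],
    [0.1,[0,0,-20],[0,0,0]],
    [0.1,[0,0,-22.5],[0,0,0]],
    [0.1,[0,0,-22.5],[0,0,0]]
  ]
}}

```text
t: 29.55
position: [0.4944, 0.1093, 0.2609]
tcp_rot: [0.004, -0.047, 0.999, 0.0]
wrist_force: [0.3, -0.3, -1.5]
grip_width: 0.63
grasp_force: 10.0
```

```bash
python3 -c "
from h import *
tray();tray(('scene',))
im,P=cloud('scene');cv2.imwrite('pics/s3.png',im)
go(.559,.3265,.26,0)"
```

```text
tray top 166 (array([0.4566, 0.3413]), array([0.3003, 0.1278]), 0.74) [0.306 0.275] [0.607 0.405]
tray scene 334 (array([0.4598, 0.3257]), array([0.3067, 0.1642]), 0.43) [0.306 0.243] [0.613 0.408]
cm [-8.78 21.02 -0.45] rot [-0.    -0.002  0.094] t 29.7
```

View pics/s3.png

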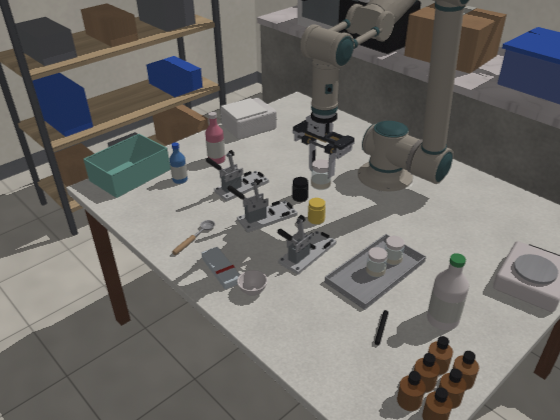

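The scene shows clamps open, two jars upright in the tray at (377,262) and (395,250), the third jar in the gripper, and the tray knocked about 16 mm towards the robot. Re-measuring the jars in it.

```bash
cat >> h.py <<'E'
def lids():
    for n in("scene","top"):
        im,P=cloud(n); z=P[...,2]
        m=((z>.07)&(z<.088)&(P[...,0]>.28)&(P[...,0]<.66)&(P[...,1]>.23)&(P[...,1]<.43)).astype(np.uint8)
        k,l,s,_=cv2.connectedComponentsWithStats(m)
        for j in range(1,k):
            if s[j,4]>40:
                q=P[(l==j)&(z>.077)]; print("lid",n,s[j,4],len(q),np.round(cv2.minEnclosingCircle(q[:,:2].astype(np.float32))[0],4) if len(q) else 0,np.median(q[:,2]).round(4))
E
python3 -c "
from h import *
lids();go(.545,.3265,.26,0)"
```

```text
lid scene 201 89 [0.3791 0.3281] 0.079
lid scene 210 110 [0.4647 0.3244] 0.0791
lid top 206 172 [0.4569 0.3232] 0.0804
lid top 212 170 [0.375  0.3257] 0.0804
cm [-7.41 21.15 -0.52] rot [-0.    -0.004  0.094] t 29.8
```

{"method": "play_rows", "body": {
  "increments": [
    [0.1,[-0.6,2,0],[0,0,0.02]],
    [0.1,[-2,5.7,0],[0,0,0.05]],
    [0.1,[-3.4,9.5,0],[0,0,0.094]],
    [0.1,[-4.8,13.5,0],[0,0,0.094]],
    [0.1,[-6.2,17.5,0],[0,0,0.094]],
    [0.1,[-7,20,0],[0,0,0.094]],
    [0.1,[-7.3,21.1,0],[0,0,0.094]],
    [0.1,[-7.3,21.1,0],[0,0,0.094]],
    [0.1,[-7.3,21.1,4],[0,0,0.094]],
    [0.1,[-7.3,21.1,8],[0,0,0.094]],
    [0.1,[-7.3,21.1,11],[0,0,0.094]],
    [0.1,[-7.3,21.1,12],[0,0,0.094]]
  ]
}}

```text
t: 31.0
position: [0.5423, 0.3229, 0.1332]
tcp_rot: [-0.003, 0.001, 1.0, -0.002]
wrist_force: [-1.3, 1.5, -1.9]
grip_width: 0.633
grasp_force: 10.0
```

```bash
python3 -c "
from h import *
tray(('scene',));go(.545,.3265,.0225,0)"
```

```text
tray scene 281 (array([0.4612, 0.3255]), array([0.3067, 0.1643]), 0.37) [0.308 0.244] [0.615 0.408]
cm [-0.3   0.36 11.08] rot [-0.004 -0.006 -0.001] t 31.1
```

{"method": "play_rows", "body": {
  "increments": [
    [0.1,[0,0.2,1],[0,0,0]],
    [0.1,[0,0.2,3.5],[0,0,0]],
    [0.1,[0,0.2,6],[0,0,0]],
    [0.1,[0,0.2,8],[0,0,0]],
    [0.1,[0,0.2,9.4],[0,0,0]],
    [0.1,[0,0.2,10],[0,0,0]],
    [0.1,[0,0.2,10],[0,0,0]],
    [0.1,[0,0.2,10],[0,0,0]]
  ]
}}

```text
t: 31.85
position: [0.5461, 0.3285, 0.038]
tcp_rot: [0.001, -0.0, 1.0, 0.001]
wrist_force: [0.0, -0.5, -1.3]
grip_width: 0.636
grasp_force: 10.0
```

```bash
python3 -c "
from h import *
go(.545,.3265,.0222,0)"
```

```text
cm [ 0.11 -0.2   1.58] rot [0.001 0.002 0.   ] t 31.9
```

{"method": "play_rows", "body": {
  "increments": [
    [0.1,[0,-0.2,0.5],[0,0,0]],
    [0.1,[0,-0.2,1],[0,0,0]],
    [0.1,[0,-0.2,1.3],[0,0,0]],
    [0.1,[0,-0.2,1.5],[0,0,0]],
    [0.1,[0,-0.2,1.6],[0,0,0]],
    [0.1,[0,-0.2,1.6],[0,0,0]]
  ]
}}

```text
t: 32.45
position: [0.5449, 0.3259, 0.0212]
tcp_rot: [-0.0, -0.0, 1.0, -0.0]
wrist_force: [-0.8, -0.5, 2.4]
grip_width: 0.637
grasp_force: 10.0
```

{"method": "play_rows", "body": {
  "increments": [
    [0.4,[0,0,0],[0,0,0]],
    [0.6,[0,0,0],[0,0,0]],
    [0.7,[0,0,0],[0,0,0]],
    [0.7,[0,0,0],[0,0,0]],
    [0.7,[0,0,-2],[0,0,0]],
    [0.7,[0,0,-5],[0,0,0]],
    [0.7,[0,0,-9],[0,0,0]],
    [0.7,[0,0,-13.5],[0,0,0]],
    [0.7,[0,0,-18],[0,0,0]],
    [0.7,[0,0,-23],[0,0,0]],
    [0.7,[-4,-3,-24.5],[0,0,0]],
    [0.7,[-8,-6,-24.5],[0,0,0]]
  ]
}}

```text
t: 33.65
position: [0.6251, 0.2686, 0.2711]
tcp_rot: [0.004, -0.002, 1.0, 0.002]
wrist_force: [0.7, 0.5, 0.5]
grip_width: 0.852
grasp_force: 0.0
```

```bash
python3 -c "
from h import *
lids()
st('A',.17,.27);st('A',.17,.145);"
```

```text
lid scene 197 112 [0.3825 0.3288] 0.0791
lid scene 209 109 [0.4632 0.3285] 0.0787
lid scene 222 125 [0.5486 0.327 ] 0.079
cm [ -8.87 -13.09  -0.39] rot [-0.002  0.004 -0.103] t 33.8
cm [ -8.82 -13.06  12.11] rot [-0.002  0.004 -0.103] t 33.8
```

All three jars are in the tray. Now closing the clamps, starting with A from its +x side.

{"method": "play_rows", "body": {
  "increments": [
    [-1,[-3,-4.4,0],[0,0,-0.05]],
    [-1,[-6,-8.8,0],[0,0,-0.103]],
    [-1,[-9,-13,0],[0,0,-0.103]],
    [-1,[-9,-13,0],[0,0,-0.103]],
    [-1,[-9,-13,0],[0,0,-0.103]],
    [-1,[-9,-13,4],[0,0,-0.103]],
    [-1,[-9,-13,8],[0,0,-0.103]],
    [-1,[-9,-13,12.1],[0,0,-0.103]],
    [-1,[-9,-13,12.1],[0,0,-0.103]],
    [-1,[-9,-13,12.1],[0,0,-0.103]]
  ]
}}

```text
t: 34.75
position: [0.7126, 0.1391, 0.1453]
tcp_rot: [-0.0, -0.052, 0.999, 0.0]
wrist_force: [1.2, 0.2, 0.3]
grip_width: 0.037
grasp_force: 0.0
```

```bash
python3 -c "
from h import *
st('A',.175,.145);st('A',.075,.145);print(arm.sense()['grip_width'])"
```

```text
cm [-0.8  -0.76  0.03] rot [ 0.001 -0.001  0.007] t 34.8
cm [ 9.2  -0.69  0.04] rot [ 0.001 -0.001  0.007] t 34.8
0.037252960196500595
```

{"method": "play_rows", "body": {
  "increments": [
    [-1,[0,-0.7,0],[0,0,0]],
    [-1,[1,-0.7,0],[0,0,0]],
    [-1,[2,-0.7,0],[0,0,0]],
    [-1,[3,-0.7,0],[0,0,0]],
    [-1,[4,-0.7,0],[0,0,0]],
    [-1,[5,-0.7,0],[0,0,0]],
    [-1,[6,-0.7,0],[0,0,0]],
    [-1,[7,-0.7,0],[0,0,0]],
    [-1,[8,-0.7,0],[0,0,0]],
    [-1,[8.8,-0.7,0],[0,0,0]],
    [-1,[9.2,-0.7,0],[0,0,0]],
    [-1,[9.2,-0.7,0],[0,0,0]]
  ]
}}

```text
t: 35.95
position: [0.6217, 0.1209, 0.1445]
tcp_rot: [-0.001, -0.052, 0.999, 0.0]
wrist_force: [0.2, -0.2, -0.6]
grip_width: 0.006
grasp_force: 0.0
```

{"method": "play_rows", "body": {
  "increments": [
    [-1,[-2,0,0],[0,0,0]],
    [-1,[-4,0,0],[0,0,0]],
    [-1,[-4,0,-4.5],[0,0,0]],
    [-1,[-4,0,-9],[0,0,0]],
    [-1,[-4,0,-12.5],[0,0,0]],
    [-1,[-4,0,-12.5],[0,0,0]]
  ]
}}

```text
t: 36.55
position: [0.6657, 0.1253, 0.2758]
tcp_rot: [0.006, -0.052, 0.999, 0.0]
wrist_force: [0.6, 0.6, 0.8]
grip_width: 0.006
grasp_force: 0.0
```

```bash
python3 -c "
from h import *
handle('A')
st('B',.175,.27);st('B',.175,.145)"
```

```text
A scene 124 sx,z top: 0.044 0.204 low: 0.057 0.131
A top none
cm [ 9.00e-01 -2.85e+01  1.00e-02] rot [0.    0.001 0.345] t 36.6
cm [  0.92 -28.5   12.51] rot [0.    0.001 0.345] t 36.6
```

{"method": "play_rows", "body": {
  "increments": [
    [-1,[0.1,-4.5,0],[0,0,0.06]],
    [-1,[0.3,-9,0],[0,0,0.12]],
    [-1,[0.5,-13.5,0],[0,0,0.18]],
    [-1,[0.7,-18,0],[0,0,0.24]],
    [-1,[0.9,-22.5,0],[0,0,0.3]],
    [-1,[0.9,-26.5,0],[0,0,0.345]],
    [-1,[0.9,-28.5,0],[0,0,0.345]],
    [-1,[0.9,-28.5,0],[0,0,0.345]],
    [-1,[0.9,-28.5,4],[0,0,0.345]],
    [-1,[0.9,-28.5,8],[0,0,0.345]],
    [-1,[0.9,-28.5,12.5],[0,0,0.345]],
    [-1,[0.9,-28.5,12.5],[0,0,0.345]]
  ]
}}

```text
t: 37.85
position: [0.6775, -0.1548, 0.1372]
tcp_rot: [-0.008, 0.119, 0.993, 0.002]
wrist_force: [-0.8, -0.1, -0.4]
grip_width: 0.004
grasp_force: 0.0
```

```bash
python3 -c "
from h import *
st('B',.175,.145);st('B',.075,.145)"
```

```text
cm [-0.67 -0.3  -0.79] rot [ 0.003 -0.016  0.003] t 37.9
cm [ 9.33 -0.27 -0.63] rot [ 0.003 -0.016  0.003] t 37.9
```

{"method": "play_rows", "body": {
  "increments": [
    [-1,[0,-0.3,-0.5],[0,0,0]],
    [-1,[1,-0.3,-0.5],[0,0,0]],
    [-1,[2,-0.3,-0.5],[0,0,0]],
    [-1,[3,-0.3,-0.5],[0,0,0]],
    [-1,[4,-0.3,-0.5],[0,0,0]],
    [-1,[5,-0.3,-0.5],[0,0,0]],
    [-1,[6,-0.3,-0.5],[0,0,0]],
    [-1,[7,-0.3,-0.5],[0,0,0]],
    [-1,[8,-0.3,-0.5],[0,0,0]],
    [-1,[9,-0.3,-0.5],[0,0,0]],
    [-1,[9.6,-0.3,-0.5],[0,0,0]],
    [-1,[9.6,-0.3,-0.5],[0,0,0]]
  ]
}}

```text
t: 39.05
position: [0.5869, -0.1386, 0.1508]
tcp_rot: [-0.0, 0.121, 0.993, 0.0]
wrist_force: [-0.1, 0.3, -0.2]
grip_width: 0.007
grasp_force: 0.0
```

{"method": "play_rows", "body": {
  "increments": [
    [-1,[-2,0,0],[0,0,0]],
    [-1,[-4,0,0],[0,0,0]],
    [-1,[-4,0,-4.5],[0,0,0]],
    [-1,[-4,0,-9],[0,0,0]],
    [-1,[-4,0,-12.5],[0,0,0]],
    [-1,[-4,0,-12.5],[0,0,0]]
  ]
}}

```text
t: 39.65
position: [0.6294, -0.1494, 0.2789]
tcp_rot: [0.003, 0.121, 0.993, -0.001]
wrist_force: [0.2, 0.7, 0.1]
grip_width: 0.002
grasp_force: 0.0
```

```bash
python3 -c "
from h import *
handle('B')
st('C',.175,.27);st('C',.175,.145)"
```

```text
B scene 102 sx,z top: 0.043 0.202 low: 0.059 0.134
B top none
cm [ -4.78 -18.44   0.35] rot [ 0.001 -0.002 -0.177] t 39.8
cm [ -4.8  -18.45  12.85] rot [ 0.001 -0.002 -0.177] t 39.8
```

{"method": "play_rows", "body": {
  "increments": [
    [-1,[-1.2,-4.5,0],[0,0,-0.05]],
    [-1,[-2.4,-9,0],[0,0,-0.1]],
    [-1,[-3.6,-13.5,0],[0,0,-0.15]],
    [-1,[-4.8,-17.5,0],[0,0,-0.177]],
    [-1,[-4.8,-18.5,0],[0,0,-0.177]],
    [-1,[-4.8,-18.5,0],[0,0,-0.177]],
    [-1,[-4.8,-18.5,4],[0,0,-0.177]],
    [-1,[-4.8,-18.5,8],[0,0,-0.177]],
    [-1,[-4.8,-18.5,12.5],[0,0,-0.177]],
    [-1,[-4.8,-18.5,12.8],[0,0,-0.177]],
    [-1,[-4.8,-18.5,12.8],[0,0,-0.177]]
  ]
}}

```text
t: 40.85
position: [0.6296, -0.3378, 0.1459]
tcp_rot: [-0.001, 0.032, 0.999, 0.001]
wrist_force: [-0.8, 0.1, 0.6]
grip_width: 0.007
grasp_force: 0.0
```

```bash
python3 -c "
from h import *
st('C',.175,.145);st('C',.075,.145)"
```

```text
cm [ 0.02 -0.14  0.09] rot [ 0.002 -0.003  0.002] t 40.9
cm [10.02 -0.12  0.12] rot [ 0.002 -0.003  0.002] t 40.9
```

{"method": "play_rows", "body": {
  "increments": [
    [-1,[1,-0.1,0],[0,0,0]],
    [-1,[2,-0.1,0],[0,0,0]],
    [-1,[3,-0.1,0],[0,0,0]],
    [-1,[4,-0.1,0],[0,0,0]],
    [-1,[5,-0.1,0],[0,0,0]],
    [-1,[6,-0.1,0],[0,0,0]],
    [-1,[7,-0.1,0],[0,0,0]],
    [-1,[8,-0.1,0],[0,0,0]],
    [-1,[9,-0.1,0],[0,0,0]],
    [-1,[10,-0.1,0],[0,0,0]],
    [-1,[10,-0.1,0],[0,0,0]]
  ]
}}

```text
t: 41.95
position: [0.5281, -0.3342, 0.1464]
tcp_rot: [-0.001, 0.033, 0.999, 0.0]
wrist_force: [0.5, -0.0, 0.4]
grip_width: 0.003
grasp_force: 0.0
```

{"method": "play_rows", "body": {
  "increments": [
    [-1,[-2,0,0],[0,0,0]],
    [-1,[-4,0,0],[0,0,0]],
    [-1,[-4,0,-4.5],[0,0,0]],
    [-1,[-4,0,-9],[0,0,0]],
    [-1,[-4,0,-13.5],[0,0,0]],
    [-1,[-4,0,-18],[0,0,0]],
    [-1,[-4,-4,-20],[0,0,0]],
    [-1,[-4,-4,-20],[0,0,0]],
    [-1,[-4,-4,-20],[0,0,0]]
  ]
}}

```text
t: 42.85
position: [0.5676, -0.3776, 0.3461]
tcp_rot: [-0.0, 0.033, 0.999, 0.0]
wrist_force: [0.2, -0.0, 1.1]
grip_width: 0.007
grasp_force: 0.0
```

```bash
python3 -c "
from h import *
for k in 'ABC': handle(k)
lids();tray(('top','scene'))
im,P=cloud('scene');cv2.imwrite('pics/s4.png',cv2.resize(im[120:320,190:460],None,fx=2.9,fy=2.9))"
```

```text
A scene 123 sx,z top: 0.044 0.205 low: 0.056 0.131
A top 28 sx,z top: 0.037 0.208 low: 0.04 0.168
B scene 104 sx,z top: 0.042 0.204 low: 0.058 0.133
B top 28 sx,z top: 0.038 0.208 low: 0.041 0.179
C scene 80 sx,z top: 0.043 0.202 low: 0.056 0.134
C top 22 sx,z top: 0.042 0.187 low: 0.05 0.143
lid scene 198 98 [0.3791 0.3269] 0.079
lid scene 207 116 [0.4623 0.3253] 0.079
lid scene 231 132 [0.5494 0.3283] 0.0789
lid top 200 158 [0.5447 0.3255] 0.0803
lid top 212 167 [0.4583 0.3228] 0.0806
lid top 216 171 [0.3747 0.3256] 0.0808
tray top 289 (array([0.4566, 0.3237]), array([0.2996, 0.1613]), 0.21) [0.307 0.243] [0.607 0.404]
tray scene 394 (array([0.4594, 0.3252]), array([0.3068, 0.1648]), 0.34) [0.306 0.243] [0.613 0.408]
```

View pics/s4.png

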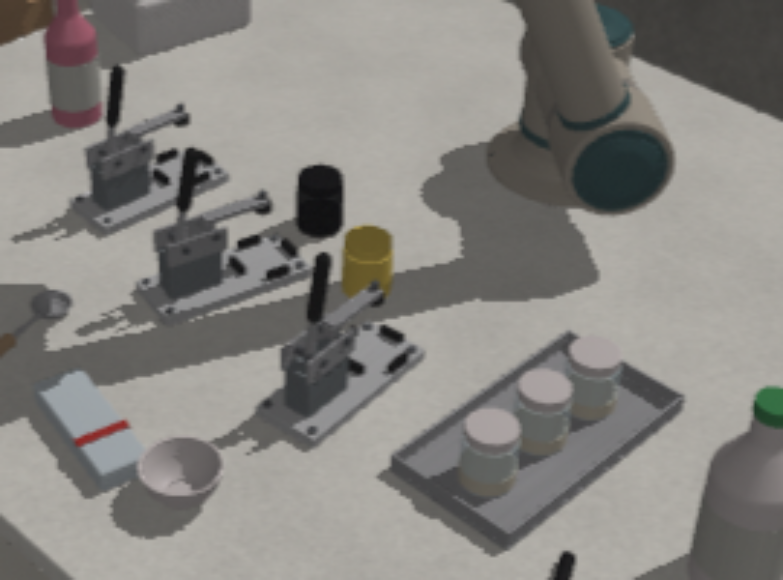

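The three jars stand upright in the tray at (490,450), (544,410) and (594,375), and all three clamps are closed over empty nests (handle tips at (116,70), (190,152) and (322,258)). The arm is clear of everything, so I'm handing in.

```bash
python3 -c "
from cell import arm
print(arm.finish_job())"
```

```text
the job is handed in; nothing more can be done
None
```

The job is handed in at about 43 s of the 210 s limit: all three jars stand upright in the tray, all three clamps are closed again and the arm is clear, as the last camera check showed; no verdict came back.

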